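# Unclip the clogged fume filter cover

### The job

One of the two fume intakes on the glass bead bench shows a red lamp: its filter is clogged. Squeeze the two yellow snap tabs on that intake's white cover together to unclip it, lift the cover off and set it gently, right way up, in the middle of the cork mat. Leave the cover of the intake with the green lamp alone.

Things in the scene. Friction and masses are not known exactly. Their poses are not given: they have to be found in the camera images.
- cover_red: The cover to take off: white clip-on tray, 120 (x) by 140 (y) by 26 mm high, open below, about 0.2 kg. Origin: centre of the underside (its rim), z up, top plate at +26; 48 above the bench when seated. Two yellow tabs stand side by side at its middle, at +y and -y: 24 wide (x), 6 thick (y), from +26 to +64, outer faces 44 apart, 26 when squeezed along y. Squeeze from above, keep squeezing to lift and carry.
- intake_red: Fixed grey intake box with the red lamp, 108 by 128 mm, 70 high, under that cover with the same yaw; origin: centre of its underside, on the bench. 34 mm lens on a 34 high ledge 79 from the origin towards +x, pipe stub 40 long on the -x side. The cover's rim overlaps its walls by 22 with 3 mm of side play: lift straight up 40 mm or more before moving sideways.
- tab_left_red (a joint): How far the +y tab of the red-lamp cover is squeezed in, m: 0 = sprung out (hooked), 0.009 = fully in against its stop. The cover is freed when both tabs are 8 mm or more in. Spring: 2 N at first, 6.5 N fully in; springs back when let go. Close with 20 to 40 N until the fingers stop.
- tab_right_red (a joint): The same for the -y tab of the red-lamp cover: 0 = out, 0.009 = fully in.
- cover_green: Identical cover on an identical intake with the green lamp, clipped on in the same way, same origin and axes. A bystander: leave it alone.
- mat: Cork mat, 190 by 190 mm, 6 mm thick, fixed flat on the bench. Origin: centre of its underside; its upper face is 6 mm above. The cover goes on its middle, standing on its rim, at any yaw.
Mind the look-alikes: they are no part of the job. What is shaped like the cover_red but orange or pink is not meant.

How it is judged:
By the outcome, as a careful person would: the job done as asked, in the order asked, and still so for the second after the job is handed in, with the robot touching nothing.
It also fails if it takes over 42 s, if anything falls off the work surface, if the arm or the gripper's body presses on something with over 40 N, if the wrist force passes 120 N, or if a joint passes its speed limit or range.

### The arm

A 6-joint arm with a two-finger parallel gripper is mounted at the origin on the work surface. World frame = base frame: x ahead of the robot, y to its left, z up, the work surface at z = 0. Lengths are in mm, angles in degrees, forces in N, time in s.
With the tool pointing down it reaches from about 350 to 950 mm from the base axis. Payload 17.4 kg.
Tool frame: the origin (TCP) lies at the centre of the arm's flange, where the gripper is bolted on; the fingertips stand 186 mm ahead of it and the grasp point (between the pads) lies 167 mm ahead of it (env.tcp_to_tips is the z of the fingertips in the tool frame, in mm); z points along the fingers, y is the line along which they close (so a half turn about z gives the same grasp; the last joint's range is limited). The gripper opens to 93 mm and grips with 3 to 60 N. Pads are 15 mm wide; open, the fingers measure 128 mm over their backs; the gripper's body (75 mm by 188 mm) begins 65 mm behind the grasp point.
Start: joints at [-69.603, 6.646, 82.598, -0, 90.757, -2.166], TCP at [258.99, -623.345, 404.746] pointing down, gripper open.
Joint ranges: [-162.19, 162.19], [-47.58, 125.68], [4.15, 143.07], [-65.23, 245.23], [0.69, 171.88], [-170.13, 170.13]. Speed limits (degrees/s): [108.29, 108.29, 127.2, 180, 180, 180].

### API

Orientations are given as a 3x3 rotation matrix whose columns are the frame's x, y, z axes.
In Python, from rig import status, eyes, workorder, env gives the robot as it stands.
- The arm moves only by the tool jog_arm, never from a script. Its argument "series" is a list of rows, each an object of numbers: "x", "y", "z": the shift along the tool's x, y, z in cm; "twist": the turn about the tool's z in degrees; "claw": the closure in counts, from 0 (fully open) to 255 (shut). A call has 1 to 20 rows; each row is the pose to reach, as a shift and turn from the pose commanded when the call began, along the tool's axes at that moment; what a row does not reach only later rows make up. A row lasts 1/10 s, in which the tool goes at most 50 mm and 8.59 degrees, less where a joint would pass 70% of its speed; a pose out of reach is approached as far as the arm can. A call with a gripper value outside its range is refused whole. The fingers move at their own pace and stop on an object; "force" is the grip in N (left out, the last holds). Time passes only in rows, so rows that repeat a pose let the fingers close. It gives the time, the measured TCP pose, the force, the opening and the grip force at its end, in the units of the state.
- status.sense(): the state, without advancing time (a new reading comes with each control period).
- eyes.get_image(name): name is "side" or "top"; returns a dict with "frame" (384x512x3 uint8, red, green, blue), "fx", "fy", "cx", "cy" (pixels), "world_to_cam" (4x4, takes a point from world to camera coordinates). Camera axes: x right, y down, z forward; pixel columns grow to the right and rows downward; lengths in mm; the calibration is good to about 2 mm. A picture is of the moment at which its call begins. There is no depth.
- workorder.hand_in(): hands the job in; it is judged then, once.
The state is a dict: "clock": time; "joints": joint angles; "dq": joint speeds; "effort": joint torques, N m; "ee_pos": TCP position; "tcp_rot": TCP orientation; "wrist_force": force on the tool from outside, world axes, zero at the start; "wrist_torque": the same for the moment, N m; "grip_width": finger opening in mm; "finger_force": force on a finger pad.
Only numpy, scipy, OpenCV 4.12 (cv2) and the standard library are available. Lean on these libraries where they do the work, as an engineer would, in place of code of your own. Each camera call takes 0.05 s, during which the arm holds its last target. There are 200 camera calls.

## Working session

There is one attempt and no reset: what is moved stays moved. The work goes in short steps, Python scripts to look and compute and a tool call to move; the robot and the scene stay as the last step left them, time stands still between calls to the robot, and variables do not carry over. Pictures are saved under pics/ and viewed, at most 10 in all, crops included, and the job is handed in when it is done.

Besides the shell and the picture viewer there is one more tool, called after "Call:" as name(argument=value, ...) on one line, values as JSON. jog_arm: Moves the arm, as the interface text tells. Its arguments: {"type":"object","properties":{"series":{"type":"array"},"force":{"type":"number"}},"required":["series"]}

```bash
mkdir -p pics; cat > h.py <<'E'
import numpy as np, cv2
from rig import status, eyes, workorder, env
def grab(n):
    d=eyes.get_image(n); d['M']=np.array(d['world_to_cam']); return d
def ray(d,u,v,z):
    R=d['M'][:3,:3];t=d['M'][:3,3];c=-R.T@t
    r=R.T@np.array([(u-d['cx'])/d['fx'],(v-d['cy'])/d['fy'],1]); return c+r*(z-c[2])/r[2]
def proj(d,p):
    q=d['M'][:3,:3]@np.array(p)+d['M'][:3,3]; return q[0]/q[2]*d['fx']+d['cx'],q[1]/q[2]*d['fy']+d['cy']
E
python3 - <<'E'
from h import *
for n in("top","side"):
    d=grab(n); cv2.imwrite(f"pics/{n}0.png",cv2.cvtColor(d['frame'],cv2.COLOR_RGB2BGR)); np.save(n+"0.npy",d,allow_pickle=True)
    print(n,-d['M'][:3,:3].T@d['M'][:3,3],d['fx'])
s=status.sense();print(s['ee_pos'],np.round(s['tcp_rot'],3),s['clock'],s['grip_width'])
E
```

```text
top [352.69887835 -20.65175715 964.81244769] 389.7116246009449
side [ 31.71620317 640.1458918  841.53092896] 396.3918134766009
[ 258.96780286 -623.3502114   404.10557963] [[ 0.923  0.384 -0.   ]
 [ 0.384 -0.923  0.001]
 [ 0.    -0.001 -1.   ]] 0.1 93.10575630221119
```

View pics/top0.png

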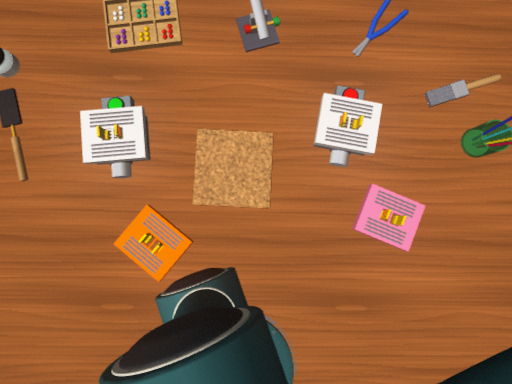

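View pics/side0.png

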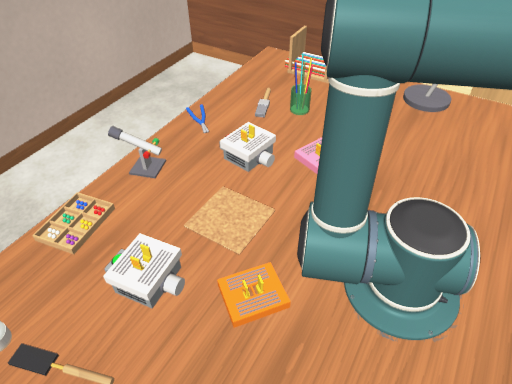

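The top view has four tray-like things: the white cover with a green lamp at (114,135), the white cover with a red lamp at (348,123), an orange one at (152,243) and a pink one at (391,217). The one at (348,123) fits, being white with a red lamp at (351,92). The mat is at (233,168). I'll confirm the cover in a crop and measure it.

```bash
python3 - <<'E'
from h import *
T=np.load("top0.npy",allow_pickle=True).item();S=np.load("side0.npy",allow_pickle=True).item()
f=T['frame'];c=cv2.cvtColor(f[75:175,295:405],cv2.COLOR_RGB2BGR);a=cv2.resize(c,(770,700))[:600]
a=cv2.resize(c,None,fx=6,fy=6,interpolation=cv2.INTER_CUBIC)[:600]; cv2.imwrite("pics/crop.png",a)
def mask(d,lo,hi,box):
    h=cv2.cvtColor(d['frame'],cv2.COLOR_RGB2HSV);m=cv2.inRange(h,lo,hi);z=np.zeros_like(m);x0,y0,x1,y1=box;z[y0:y1,x0:x1]=m[y0:y1,x0:x1];return z
def comps(m,mn=6):
    n,l,s,ce=cv2.connectedComponentsWithStats(m);return [(s[i,4],ce[i].round(1),s[i,:4]) for i in range(1,n) if s[i,4]>=mn],l
# white top plate
m=mask(T,(0,0,215),(180,40,255),(295,80,405,175)); m=cv2.morphologyEx(m,cv2.MORPH_CLOSE,np.ones((7,7)))
ct=max(cv2.findContours(m,0,2)[0],key=cv2.contourArea);r=cv2.minAreaRect(ct);print(r)
b=np.array([ray(T,u,v,74)[:2] for u,v in cv2.boxPoints(r)]);print("plate",b.round(1),b.mean(0),[np.linalg.norm(b[i]-b[i-1]) for i in range(4)])
for i in range(4): e=b[i]-b[i-1];print(np.degrees(np.arctan2(e[1],e[0])))
for n,d,bx in(("top",T,(295,80,405,175)),("side",S,(215,115,285,175))):
    for k in comps(mask(d,(20,130,100),(35,255,255),bx))[0]:print(n,"yellow",k, ray(d,*k[1],93))
for k in comps(mask(T,(0,180,100),(8,255,255),(325,75,375,110)))[0]:print("lamp",k,ray(T,*k[1],50))
m=mask(T,(8,60,130),(25,175,255),(185,120,280,215));m=cv2.morphologyEx(m,cv2.MORPH_OPEN,np.ones((3,3)))
h=cv2.cvtColor(f,cv2.COLOR_RGB2HSV);print("hsv mat",h[150,220],h[185,240],"wood",h[230,230],h[150,180])
m=mask(T,(0,0,185),(180,255,255),(185,120,280,215));m=cv2.morphologyEx(m,cv2.MORPH_CLOSE,np.ones((5,5)))
ct=max(cv2.findContours(m,0,2)[0],key=cv2.contourArea);r=cv2.minAreaRect(ct)
b=np.array([ray(T,u,v,6)[:2] for u,v in cv2.boxPoints(r)]);print("mat",b.round(1),b.mean(0),[np.linalg.norm(b[i]-b[i-1]) for i in range(4)])
E
```

```text
((347.229736328125, 130.12161254882812), (60.00563049316406, 65.92398834228516), 9.462321281433105)
plate [[ 500.2 -168.2]
 [ 655.6 -193.6]
 [ 635.2 -334.5]
 [ 479.5 -306.7]] [ 567.63451962 -250.72977552] [np.float64(140.08484766023133), np.float64(157.56512059578836), np.float64(142.3566821919353), np.float64(158.10319562660032)]
81.54161582885125
-9.290665217104554
-98.26159767022203
169.8889705239398
top yellow (np.int32(48), array([343.9, 119.6]), array([340, 112,   7,  15], dtype=int32)) [ 586.89146358 -238.05268438   93.        ]
top yellow (np.int32(102), array([357.2, 122.3]), array([352, 115,  12,  14], dtype=int32)) [ 581.24728321 -268.84835017   93.        ]
side yellow (np.int32(118), array([248.2, 133.3]), array([241, 125,  14,  17], dtype=int32)) [ 582.06734398 -250.93019571   93.        ]
lamp (np.int32(101), array([350.4,  92.9]), array([343,  88,  15,  10], dtype=int32)) [ 664.9074391  -265.05369282   50.        ]
hsv mat [ 15 149 197] [ 16 151 213] wood [ 12 182 164] [ 12 179 168]
mat [[577.5 138.7]
 [582.6 -95.6]
 [384.7 -97.4]
 [381.4 132.7]] [481.53576549  19.5999142 ] [np.float64(196.27685205323934), np.float64(234.28096682510832), np.float64(197.91320129719395), np.float64(230.1251795449558)]
```

View pics/crop.png

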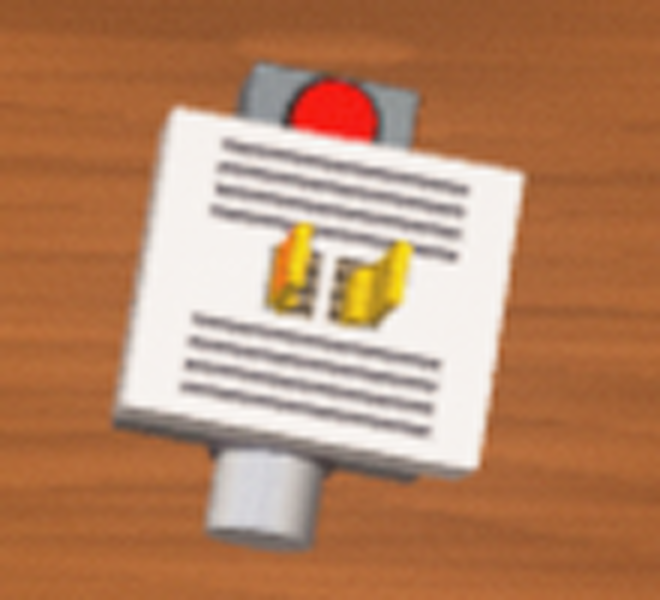

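The crop shows a white cover with two yellow tabs near (343,120) and (358,122) and a red lamp at (350,93) on its ledge, so this is the target. The plate outline leaked into the pipe and the mat outline into the wood, so I'll tighten both masks.

```bash
python3 - <<'E'
from h import *
T=np.load("top0.npy",allow_pickle=True).item();S=np.load("side0.npy",allow_pickle=True).item()
def rect(d,m,z,nm):
    ct=max(cv2.findContours(m,0,2)[0],key=cv2.contourArea);r=cv2.minAreaRect(ct)
    h=cv2.approxPolyDP(cv2.convexHull(ct),5,True)[:,0]
    b=np.array([ray(d,u,v,z)[:2] for u,v in h]);L=[np.roll(b,-1,0)[i]-b[i] for i in range(len(b))]
    print(nm,h.tolist(),b.round(1).tolist(),"mean",b.mean(0).round(1),"len",[round(np.linalg.norm(e)) for e in L],"ang",[round(np.degrees(np.arctan2(e[1],e[0]))%90,1) for e in L])
def box(m,b): z=np.zeros_like(m);z[b[1]:b[3],b[0]:b[2]]=m[b[1]:b[3],b[0]:b[2]];return z
for n,d,bx in(("top",T,(295,80,405,175)),("side",S,(215,115,285,175))):
  for t in (225,235):
    h=cv2.cvtColor(d['frame'],cv2.COLOR_RGB2HSV);m=box(cv2.inRange(h,(0,0,t),(180,40,255)),bx)
    m=cv2.morphologyEx(cv2.morphologyEx(m,cv2.MORPH_CLOSE,np.ones((7,7))),cv2.MORPH_OPEN,np.ones((15,15)) if n=="top" else np.ones((3,3)));rect(d,m,74,n+" plate")
for n,d,bx in(("top",T,(185,115,285,220)),("side",S,(175,180,280,255))):
    h=cv2.cvtColor(cv2.GaussianBlur(d['frame'],(5,5),0),cv2.COLOR_RGB2HSV);m=box(cv2.inRange(h,(10,60,175),(30,172,255)),bx)
    m=cv2.morphologyEx(cv2.morphologyEx(m,cv2.MORPH_CLOSE,np.ones((7,7))),cv2.MORPH_OPEN,np.ones((25,25)));rect(d,m,6,n+" mat")
# expected features for candidate pose
E
cat > chk.py <<'E'
from h import *
import sys
x,y,w=map(float,sys.argv[1:4]);c,s=np.cos(np.radians(w)),np.sin(np.radians(w))
for n in("top","side"):
    d=np.load(n+"0.npy",allow_pickle=True).item();im=cv2.cvtColor(d['frame'],cv2.COLOR_RGB2BGR);p=lambda a,b,z:proj(d,(x+c*a-s*b,y+s*a+c*b,z))
    u,v=map(int,p(0,0,90));im=cv2.resize(im[v-45:v+45,u-55:u+55],None,fx=6,fy=6)
    def poly(P): cv2.polylines(im,[np.int32([((q[0]-u+55+.5)*6,(q[1]-v+45+.5)*6) for q in P])],True,(255,0,255),1)
    poly([p(a*60,b*70,74) for a,b in((1,1),(1,-1),(-1,-1),(-1,1))])
    for sg in(1,-1): poly([p(a,sg*b,112) for a,b in((12,22),(12,16),(-12,16),(-12,22))])
    poly([p(79+17*np.cos(t),17*np.sin(t),34) for t in np.linspace(0,6,20)])
    cv2.imwrite(f"pics/chk_{n}.png",im)
a,b=cv2.imread("pics/chk_top.png"),cv2.imread("pics/chk_side.png")
cv2.imwrite("pics/chk.png",cv2.resize(np.vstack([a,b]),None,fx=.55,fy=.55))
E
```

```text
top plate [[323, 96], [379, 104], [374, 150], [318, 142]] [[647.6, -193.5], [631.5, -326.7], [521.1, -313.3], [537.4, -181.6]] mean [ 584.4 -253.8] len [134, 111, 133, 111] ang [np.float64(83.1), np.float64(83.1), np.float64(82.9), np.float64(83.9)]
top plate [[324, 96], [378, 104], [374, 149], [318, 142]] [[647.7, -195.8], [631.4, -324.3], [523.5, -313.4], [537.4, -181.6]] mean [ 585.  -253.8] len [129, 109, 132, 111] ang [np.float64(82.8), np.float64(84.2), np.float64(84.0), np.float64(82.7)]
side plate [[221, 140], [246, 123], [273, 134], [266, 161], [245, 159]] [[653.4, -198.6], [633.1, -320.9], [523.3, -310.6], [475.8, -177.9], [536.1, -154.4]] mean [ 564.3 -232.5] len [124, 110, 141, 65, 125] ang [np.float64(80.6), np.float64(84.6), np.float64(19.7), np.float64(21.3), np.float64(69.4)]
side plate [[221, 140], [246, 123], [273, 134], [266, 160]] [[653.4, -198.6], [633.1, -320.9], [523.3, -310.6], [478.2, -182.0]] mean [ 572. -253.] len [124, 110, 136, 176] ang [np.float64(80.6), np.float64(84.6), np.float64(19.4), np.float64(84.6)]
top mat [[197, 129], [271, 132], [269, 207], [193, 204]] [[578.2, 109.0], [574.5, -75.6], [386.8, -72.7], [391.4, 113.6]] mean [482.7  18.6] len [185, 188, 186, 187] ang [np.float64(88.9), np.float64(89.1), np.float64(88.6), np.float64(88.6)]
side mat [[279, 180], [279, 254], [182, 254], [175, 246], [175, 180]] [[434.6, -189.1], [300.7, 65.5], [520.8, 191.7], [553.3, 179.9], [717.5, -27.2]] mean [505.4  44.2] len [288, 254, 35, 264, 326] ang [np.float64(27.7), np.float64(29.8), np.float64(70.0), np.float64(38.4), np.float64(29.8)]
```

```bash
python3 chk.py 584 -254 -10.5; python3 - <<'E'
from h import *
T=np.load("top0.npy",allow_pickle=True).item()
P=np.array([[324.2,92.7],[382.0,103.6],[374.5,152.8],[314.2,142.6]]);b=np.array([ray(T,*p,74)[:2] for p in P]);print(b.round(1),b.mean(0),[(np.linalg.norm(e).round(1),(np.degrees(np.arctan2(e[1],e[0]))%90).round(1)) for e in np.roll(b,-1,0)-b])
E
```

```text
[[ 655.7 -196.3]
 [ 632.6 -333.8]
 [ 514.5 -314.4]
 [ 535.8 -172.7]] [ 584.63879725 -254.33200747] [(np.float64(139.5), np.float64(80.5)), (np.float64(119.7), np.float64(80.7)), (np.float64(143.3), np.float64(81.4)), (np.float64(122.2), np.float64(78.9))]
```

View pics/chk.png

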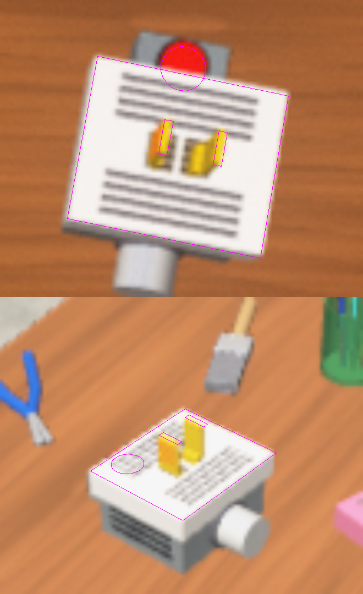

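The overlay matches the plate corners and tab tops in both views. That puts cover_red at (584,-254) with yaw about -9.8°, the plate measuring roughly 140x120 mm at z=74. The mat centre is at (483,19). Next I work out the approach.

```bash
cat > go.py <<'E'
from h import *
import sys
x,y,z,h=map(float,sys.argv[1:5]);s=status.sense();R=np.array(s['tcp_rot']);d=R.T@(np.array([x,y,z])-s['ee_pos'])/10
t=h-np.degrees(np.arctan2(R[1,0],R[0,0]));print("tool cm",d.round(2),"twist",round(-((t+180)%360-180),2),"t",s['clock'],np.round(s['ee_pos'],1),np.round(s['joints'],1),np.round(s['wrist_force'],1),s['grip_width'])
E
python3 go.py 584 -254 400 -9.8
```

```text
tool cm [ 44.19 -21.64   0.43] twist 32.36 t 0.1 [ 259.  -623.4  404.1] [-69.6   6.7  82.6  -0.   90.8  -2.2] [ 0.2 -0.3 -0.5] 93.10575630221119
```

Call:
jog_arm(series=[{"x":4,"y":-2,"z":0,"twist":3},{"x":8,"y":-4,"z":0,"twist":6},{"x":12,"y":-6,"z":0,"twist":9},{"x":16,"y":-8,"z":0,"twist":12},{"x":20,"y":-10,"z":0,"twist":15},{"x":24,"y":-12,"z":0,"twist":18},{"x":28,"y":-14,"z":0,"twist":21},{"x":32,"y":-16,"z":0,"twist":24},{"x":36,"y":-18,"z":0,"twist":27},{"x":40,"y":-20,"z":0,"twist":30},{"x":43,"y":-21,"z":0.4,"twist":32.4},{"x":44.2,"y":-21.65,"z":0.4,"twist":32.4},{"x":44.2,"y":-21.65,"z":0.4,"twist":32.4},{"x":44.2,"y":-21.65,"z":0.4,"twist":32.4},{"x":44.2,"y":-21.65,"z":0.4,"twist":32.4},{"x":44.2,"y":-21.65,"z":0.4,"twist":32.4}])

```text
schema error: expected keys x, y, z, twist, claw
```

```bash
python3 go.py 584 -254 268 -9.8
```

```text
tool cm [ 44.19 -21.62  13.63] twist 32.36 t 0.1 [ 259.  -623.4  404.1] [-69.6   6.7  82.6  -0.   90.8  -2.2] [ 0.2 -0.3 -0.5] 93.10575630221119
```

Call:
jog_arm(series=[{"x":4,"y":-2,"z":0,"twist":3,"claw":0},{"x":8,"y":-4,"z":0,"twist":6,"claw":0},{"x":12,"y":-6,"z":0,"twist":9,"claw":0},{"x":16,"y":-8,"z":0,"twist":12,"claw":0},{"x":20,"y":-10,"z":0,"twist":15,"claw":0},{"x":24,"y":-12,"z":0,"twist":18,"claw":0},{"x":28,"y":-14,"z":0,"twist":21,"claw":0},{"x":32,"y":-16,"z":0,"twist":24,"claw":0},{"x":36,"y":-18,"z":0,"twist":27,"claw":0},{"x":40,"y":-20,"z":0,"twist":30,"claw":0},{"x":43,"y":-21,"z":0.4,"twist":32.4,"claw":0},{"x":44.2,"y":-21.65,"z":0.4,"twist":32.4,"claw":0},{"x":44.2,"y":-21.65,"z":0.4,"twist":32.4,"claw":0},{"x":44.2,"y":-21.65,"z":0.4,"twist":32.4,"claw":0},{"x":44.2,"y":-21.65,"z":0.4,"twist":32.4,"claw":0},{"x":44.2,"y":-21.65,"z":0.4,"twist":32.4,"claw":0}])

```text
clock: 1.7
ee_pos: [583.4, -254.8, 401.0]
tcp_rot: [[0.985, -0.172, 0.0], [-0.172, -0.985, -0.0], [0.0, 0.0, -1.0]]
wrist_force: [0.4, 0.6, -0.4]
grip_width: 93.1
finger_force: 0.0
```

```bash
python3 go.py 584 -254 268 -9.8
```

```text
tool cm [ 0.04 -0.09 13.3 ] twist -0.1 t 1.7 [ 583.4 -254.8  401. ] [-25.9   1.9  87.9  -0.   90.1  74. ] [ 0.4  0.6 -0.4] 93.12536133199538
```

Call:
jog_arm(series=[{"x":0,"y":-0.1,"z":2,"twist":0,"claw":0},{"x":0,"y":-0.1,"z":4,"twist":0,"claw":0},{"x":0,"y":-0.1,"z":6,"twist":0,"claw":0},{"x":0,"y":-0.1,"z":8,"twist":0,"claw":0},{"x":0,"y":-0.1,"z":9.5,"twist":0,"claw":0},{"x":0,"y":-0.1,"z":11,"twist":0,"claw":0},{"x":0,"y":-0.1,"z":12,"twist":0,"claw":0},{"x":0,"y":-0.1,"z":13,"twist":0,"claw":0},{"x":0,"y":-0.1,"z":13.3,"twist":0,"claw":0},{"x":0,"y":-0.1,"z":13.3,"twist":0,"claw":0},{"x":0,"y":-0.1,"z":13.3,"twist":0,"claw":0},{"x":0,"y":-0.1,"z":13.3,"twist":0,"claw":0}])

```text
clock: 2.9
ee_pos: [584.4, -252.9, 268.4]
tcp_rot: [[0.985, -0.171, 0.001], [-0.171, -0.985, -0.0], [0.001, 0.0, -1.0]]
wrist_force: [-0.8, 0.7, -0.7]
grip_width: 93.0
finger_force: 0.0
```

```bash
python3 - <<'E'
from h import *
o=[]
for n in("top","side"):
    d=grab(n);u,v=map(int,proj(d,(584,-254,110)));im=cv2.cvtColor(d['frame'],cv2.COLOR_RGB2BGR)[v-50:v+50,u-65:u+65];o.append(cv2.resize(im,(520,300) if 0 else (390,300)))
cv2.imwrite("pics/g1.png",np.hstack(o))
E
python3 go.py 584 -254 268 -9.8
```

```text
tool cm [-0.01  0.12  0.02] twist -0.04 t 3.0 [ 584.3 -252.9  268.2] [-25.7   5.9  96.3   0.   77.8  74.1] [ 0.2 -0.  -0. ] 92.87052978274255
```

View pics/g1.png

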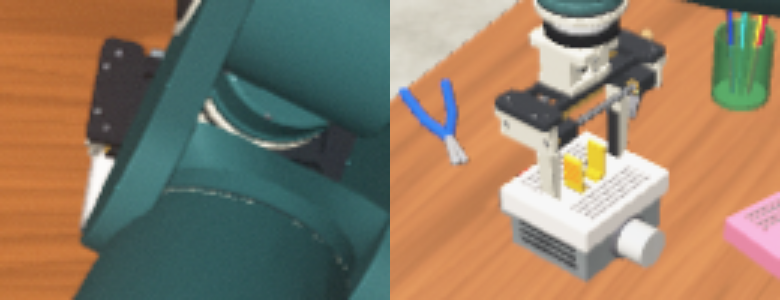

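The side view shows the open fingers straddling both yellow tabs just above the top plate. I close with 30 N.

Call:
jog_arm(series=[{"x":0,"y":0.1,"z":0,"twist":0,"claw":60},{"x":0,"y":0.1,"z":0,"twist":0,"claw":90},{"x":0,"y":0.1,"z":0,"twist":0,"claw":110},{"x":0,"y":0.1,"z":0,"twist":0,"claw":130},{"x":0,"y":0.1,"z":0,"twist":0,"claw":150},{"x":0,"y":0.1,"z":0,"twist":0,"claw":170},{"x":0,"y":0.1,"z":0,"twist":0,"claw":190},{"x":0,"y":0.1,"z":0,"twist":0,"claw":255},{"x":0,"y":0.1,"z":0,"twist":0,"claw":255},{"x":0,"y":0.1,"z":0,"twist":0,"claw":255},{"x":0,"y":0.1,"z":0,"twist":0,"claw":255},{"x":0,"y":0.1,"z":0,"twist":0,"claw":255},{"x":0,"y":0.1,"z":0,"twist":0,"claw":255},{"x":0,"y":0.1,"z":0,"twist":0,"claw":255},{"x":0,"y":0.1,"z":0,"twist":0,"claw":255}], force=30)

```text
clock: 4.5
ee_pos: [584.1, -253.8, 268.2]
tcp_rot: [[0.985, -0.171, 0.001], [-0.171, -0.985, -0.0], [0.001, 0.0, -1.0]]
wrist_force: [-1.7, 0.2, 5.3]
grip_width: 23.4
finger_force: 30.0
```

Call:
jog_arm(series=[{"x":0,"y":0,"z":-0.2,"twist":0,"claw":255},{"x":0,"y":0,"z":-0.4,"twist":0,"claw":255},{"x":0,"y":0,"z":-0.6,"twist":0,"claw":255},{"x":0,"y":0,"z":-0.8,"twist":0,"claw":255},{"x":0,"y":0,"z":-1,"twist":0,"claw":255},{"x":0,"y":0,"z":-1,"twist":0,"claw":255}])

```text
clock: 5.1
ee_pos: [584.1, -253.8, 278.1]
tcp_rot: [[0.985, -0.171, 0.0], [-0.171, -0.985, -0.0], [0.0, 0.0, -1.0]]
wrist_force: [1.0, 0.2, -2.8]
grip_width: 23.5
finger_force: 30.0
```

Call:
jog_arm(series=[{"x":0,"y":0,"z":-0.5,"twist":0,"claw":255},{"x":0,"y":0,"z":-1,"twist":0,"claw":255},{"x":0,"y":0,"z":-2,"twist":0,"claw":255},{"x":0,"y":0,"z":-3,"twist":0,"claw":255},{"x":0,"y":0,"z":-4,"twist":0,"claw":255},{"x":0,"y":0,"z":-5,"twist":0,"claw":255},{"x":0,"y":0,"z":-6,"twist":0,"claw":255},{"x":0,"y":0,"z":-7,"twist":0,"claw":255},{"x":0,"y":0,"z":-8,"twist":0,"claw":255},{"x":0,"y":0,"z":-9,"twist":0,"claw":255},{"x":0,"y":0,"z":-9,"twist":0,"claw":255},{"x":0,"y":0,"z":-9,"twist":0,"claw":255}])

```text
clock: 6.3
ee_pos: [584.1, -253.8, 367.7]
tcp_rot: [[0.985, -0.171, 0.0], [-0.171, -0.985, -0.0], [0.0, 0.0, -1.0]]
wrist_force: [-0.1, 0.9, -2.3]
grip_width: 23.8
finger_force: 30.0
```

```bash
python3 - <<'E'
from h import *
d=grab("side");cv2.imwrite("pics/g2.png",cv2.resize(cv2.cvtColor(d['frame'],cv2.COLOR_RGB2BGR)[40:260,120:380],None,fx=2.2,fy=2.2))
E
python3 go.py 483 19 368 -9.8
```

```text
tool cm [-14.62 -25.15  -0.06] twist -0.04 t 6.35 [ 584.1 -253.8  367.3] [-25.8   2.6  90.3   0.   87.1  74.1] [-0.5  0.4 -2.4] 23.707280648365746
```

View pics/g2.png

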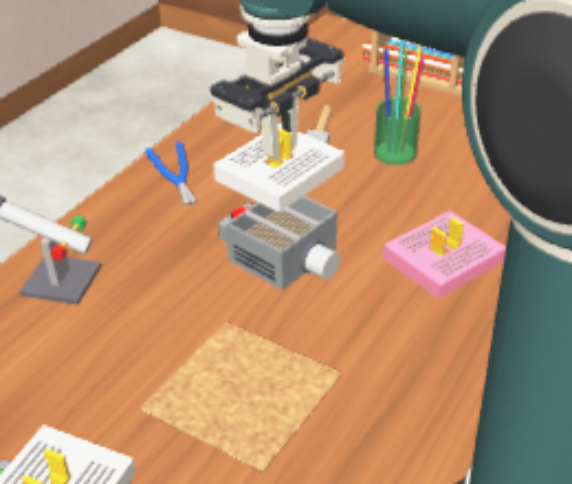

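The cover hangs level in the gripper above the red-lamp intake, and the intake's filter is exposed. I carry it to the mat at this height.

Call:
jog_arm(series=[{"x":-0.5,"y":-0.8,"z":0,"twist":0,"claw":255},{"x":-1.4,"y":-2.4,"z":0,"twist":0,"claw":255},{"x":-2.6,"y":-4.5,"z":0,"twist":0,"claw":255},{"x":-3.8,"y":-6.5,"z":0,"twist":0,"claw":255},{"x":-5,"y":-8.6,"z":0,"twist":0,"claw":255},{"x":-6.2,"y":-10.7,"z":0,"twist":0,"claw":255},{"x":-7.4,"y":-12.7,"z":0,"twist":0,"claw":255},{"x":-8.6,"y":-14.8,"z":0,"twist":0,"claw":255},{"x":-9.8,"y":-16.9,"z":0,"twist":0,"claw":255},{"x":-11,"y":-18.9,"z":0,"twist":0,"claw":255},{"x":-12.2,"y":-21,"z":0,"twist":0,"claw":255},{"x":-13.2,"y":-22.7,"z":0,"twist":0,"claw":255},{"x":-14.1,"y":-24.2,"z":0,"twist":0,"claw":255},{"x":-14.6,"y":-25.1,"z":0,"twist":0,"claw":255},{"x":-14.6,"y":-25.1,"z":0,"twist":0,"claw":255},{"x":-14.6,"y":-25.1,"z":0,"twist":0,"claw":255},{"x":-14.6,"y":-25.1,"z":0,"twist":0,"claw":255}])

```text
clock: 8.05
ee_pos: [483.2, 18.0, 367.6]
tcp_rot: [[0.985, -0.171, -0.0], [-0.171, -0.985, -0.0], [-0.0, 0.0, -1.0]]
wrist_force: [0.5, 0.1, -2.3]
grip_width: 23.4
finger_force: 30.0
```

```bash
python3 go.py 483 19 226 -9.8
```

```text
tool cm [-0.04 -0.09 14.16] twist -0.06 t 8.05 [483.2  18.  367.6] [ -0.9 -17.2 108.2  -0.   88.9  99. ] [ 0.5  0.1 -2.3] 23.409014583767146
```

Call:
jog_arm(series=[{"x":0,"y":-0.1,"z":1,"twist":0,"claw":255},{"x":0,"y":-0.1,"z":2.5,"twist":0,"claw":255},{"x":0,"y":-0.1,"z":4,"twist":0,"claw":255},{"x":0,"y":-0.1,"z":5.5,"twist":0,"claw":255},{"x":0,"y":-0.1,"z":7,"twist":0,"claw":255},{"x":0,"y":-0.1,"z":8.5,"twist":0,"claw":255},{"x":0,"y":-0.1,"z":10,"twist":0,"claw":255},{"x":0,"y":-0.1,"z":11,"twist":0,"claw":255},{"x":0,"y":-0.1,"z":12,"twist":0,"claw":255},{"x":0,"y":-0.1,"z":12.8,"twist":0,"claw":255},{"x":0,"y":-0.1,"z":13.3,"twist":0,"claw":255},{"x":0,"y":-0.1,"z":13.6,"twist":0,"claw":255},{"x":0,"y":-0.1,"z":13.6,"twist":0,"claw":255},{"x":0,"y":-0.1,"z":13.6,"twist":0,"claw":255}])

```text
clock: 9.45
ee_pos: [483.4, 19.4, 232.1]
tcp_rot: [[0.985, -0.171, 0.001], [-0.171, -0.985, -0.0], [0.001, -0.0, -1.0]]
wrist_force: [-0.3, -0.4, -2.3]
grip_width: 23.6
finger_force: 30.0
```

```bash
python3 go.py 483 19 226 -9.8; python3 - <<'E'
from h import *
d=grab("side");cv2.imwrite("pics/g3.png",cv2.resize(cv2.cvtColor(d['frame'],cv2.COLOR_RGB2BGR)[130:270,140:320],None,fx=4,fy=4))
E
```

```text
tool cm [-0.03  0.05  0.61] twist -0.03 t 9.45 [483.4  19.4 232.1] [ -0.7 -11.9 116.9  -0.   75.   99.1] [-0.3 -0.4 -2.3] 23.620603351779547
```

View pics/g3.png

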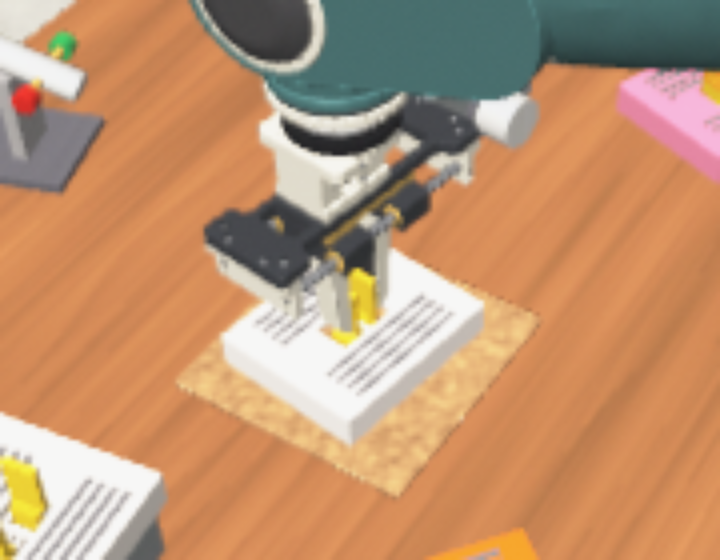

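The cover hovers about 6 mm above the middle of the mat, upright. I lower it slowly.

Call:
jog_arm(series=[{"x":0,"y":0,"z":0.1,"twist":0,"claw":255},{"x":0,"y":0,"z":0.2,"twist":0,"claw":255},{"x":0,"y":0,"z":0.3,"twist":0,"claw":255},{"x":0,"y":0,"z":0.4,"twist":0,"claw":255},{"x":0,"y":0,"z":0.45,"twist":0,"claw":255},{"x":0,"y":0,"z":0.5,"twist":0,"claw":255},{"x":0,"y":0,"z":0.55,"twist":0,"claw":255},{"x":0,"y":0,"z":0.55,"twist":0,"claw":255}])

```text
clock: 10.3
ee_pos: [483.3, 19.4, 226.2]
tcp_rot: [[0.985, -0.171, -0.0], [-0.171, -0.985, 0.0], [-0.0, -0.0, -1.0]]
wrist_force: [0.2, 0.1, -3.2]
grip_width: 23.7
finger_force: 30.0
```

Call:
jog_arm(series=[{"x":0,"y":0,"z":0.03,"twist":0,"claw":255},{"x":0,"y":0,"z":0.06,"twist":0,"claw":255},{"x":0,"y":0,"z":0.1,"twist":0,"claw":255},{"x":0,"y":0,"z":0.1,"twist":0,"claw":255}])

```text
clock: 10.7
ee_pos: [483.4, 19.4, 226.1]
tcp_rot: [[0.985, -0.171, 0.0], [-0.171, -0.985, -0.0], [0.0, -0.0, -1.0]]
wrist_force: [-5.5, 0.1, 8.8]
grip_width: 23.7
finger_force: 30.1
```

Contact at 226, exactly as expected. I open gradually.

Call:
jog_arm(series=[{"x":0,"y":0,"z":-0.08,"twist":0,"claw":255},{"x":0,"y":0,"z":-0.08,"twist":0,"claw":180},{"x":0,"y":0,"z":-0.08,"twist":0,"claw":170},{"x":0,"y":0,"z":-0.08,"twist":0,"claw":160},{"x":0,"y":0,"z":-0.08,"twist":0,"claw":150},{"x":0,"y":0,"z":-0.08,"twist":0,"claw":140},{"x":0,"y":0,"z":-0.08,"twist":0,"claw":130},{"x":0,"y":0,"z":-0.08,"twist":0,"claw":120},{"x":0,"y":0,"z":-0.08,"twist":0,"claw":100},{"x":0,"y":0,"z":-0.08,"twist":0,"claw":60},{"x":0,"y":0,"z":-0.08,"twist":0,"claw":30},{"x":0,"y":0,"z":-0.08,"twist":0,"claw":30},{"x":0,"y":0,"z":-0.08,"twist":0,"claw":30},{"x":0,"y":0,"z":-0.08,"twist":0,"claw":30}])

```text
clock: 12.1
ee_pos: [483.3, 19.4, 226.1]
tcp_rot: [[0.985, -0.171, 0.0], [-0.171, -0.985, 0.0], [0.0, -0.0, -1.0]]
wrist_force: [-0.6, -0.7, -0.3]
grip_width: 81.7
finger_force: 0.0
```

Call:
jog_arm(series=[{"x":0,"y":0,"z":-0.5,"twist":0,"claw":30},{"x":0,"y":0,"z":-1.5,"twist":0,"claw":30},{"x":0,"y":0,"z":-3,"twist":0,"claw":30},{"x":0,"y":0,"z":-5,"twist":0,"claw":30},{"x":0,"y":0,"z":-7,"twist":0,"claw":30},{"x":0,"y":0,"z":-9,"twist":0,"claw":30},{"x":0,"y":0,"z":-11,"twist":0,"claw":30},{"x":0,"y":0,"z":-13,"twist":0,"claw":30},{"x":0,"y":4,"z":-15,"twist":0,"claw":30},{"x":0,"y":8,"z":-15,"twist":0,"claw":30},{"x":0,"y":12,"z":-15,"twist":0,"claw":30},{"x":0,"y":16,"z":-15,"twist":0,"claw":30},{"x":0,"y":20,"z":-15,"twist":0,"claw":30},{"x":0,"y":24,"z":-15,"twist":0,"claw":30},{"x":0,"y":28,"z":-15,"twist":0,"claw":30},{"x":0,"y":31,"z":-15,"twist":0,"claw":30},{"x":0,"y":33,"z":-15,"twist":0,"claw":30},{"x":0,"y":33,"z":-15,"twist":0,"claw":30},{"x":0,"y":33,"z":-15,"twist":0,"claw":30}])

```text
clock: 14.0
ee_pos: [426.8, -305.6, 376.9]
tcp_rot: [[0.985, -0.172, 0.001], [-0.172, -0.985, -0.0], [0.001, 0.0, -1.0]]
wrist_force: [0.1, -0.7, 0.7]
grip_width: 81.6
finger_force: 0.0
```

```bash
python3 - <<'E'
from h import *
o=[]
for n in("top","side"):
    d=grab(n);np.save(n+"1.npy",d,allow_pickle=True);o.append(cv2.resize(cv2.cvtColor(d['frame'],cv2.COLOR_RGB2BGR),(400,300)) if 0 else cv2.cvtColor(d['frame'],cv2.COLOR_RGB2BGR)[60:320,60:450])
    m=proj(d,(483,19,32));u,v=map(int,m)
    h=cv2.cvtColor(d['frame'],cv2.COLOR_RGB2HSV);k=cv2.inRange(h,(0,0,225),(180,40,255));z=np.zeros_like(k);z[v-45:v+45,u-45:u+45]=k[v-45:v+45,u-45:u+45];z=cv2.morphologyEx(z,cv2.MORPH_CLOSE,np.ones((7,7)))
    c=max(cv2.findContours(z,0,2)[0],key=cv2.contourArea);r=cv2.minAreaRect(c);b=np.array([ray(d,*p,32)[:2] for p in cv2.boxPoints(r)]);print(n,ray(d,*r[0],32).round(1),[round(np.linalg.norm(b[i]-b[i-1])) for i in range(4)])
cv2.imwrite("pics/end.png",np.hstack(o))
E
python3 go.py 483 19 300 0
```

```text
top [484.1  21.8  32. ] [140, 120, 142, 120]
side [487.4  27.6  32. ] [133, 186, 150, 169]
tool cm [-1.000e-02 -3.288e+01  7.670e+00] twist -9.8 t 14.1 [ 427.  -305.   376.7] [-38.3 -11.8 103.1   0.   88.7  61.5] [-0.3 -0.6 -0. ] 82.07168505436643
```

View pics/end.png

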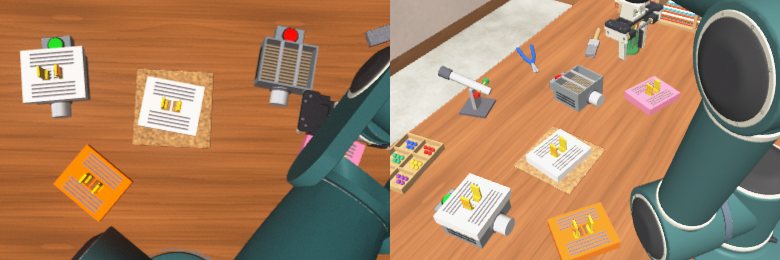

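The cover stands upright at (484,21), within about 3 mm of the mat centre. The red-lamp intake is open, the green-lamp cover is untouched, and the arm is clear.

```bash
python3 -c "
from rig import workorder;print(workorder.hand_in())"
```

```text
the job is handed in; nothing more can be done
None
```

I unclipped and lifted off the red-lamp intake's cover, set it upright within about 3 mm of the cork mat's middle without touching the green-lamp cover, and handed the job in at about 14 s; no verdict was shown.

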